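# Snap a swatch holder shut in the bench pliers

### The job

Lay the glaze-swatch holder with the yellow press stud flat on the aluminium rest of the bench-held pliers, its yellow cap under the open jaw, and let go of it. Then press the red pliers handle down until the stud snaps fully shut, and let the handle spring up again, leaving the holder on the rest. Do not disturb the holder with the blue stud.

Things in the scene. Friction and masses are not known exactly. Their poses are not given: they have to be found in the camera images.
- yellow_grip (a point): Centre of the yellow upright finger grip (16 along x, 30 along y, 5 to 47 mm above the underside; this point 26 mm above it) of the yellow swatch holder: loose, 100 g, two white plastic leaves lying flat, 124 long (y) x 32 wide x 6 mm thick. z up; y points from grip to stud, which lies 90 mm along +y.
- yellow_stud (a point): Point on the yellow holder's underside straight below its press stud (yellow cap 18 mm across, 17 mm from the holder's +y end); same axes as yellow_grip.
- yellow_cap (a joint): Travel of the yellow cap (m): 0 = open (cap top 14 mm above the holder's underside), 0.006 = snapped fully shut (8 mm). Moves at about 8 N and stays where it is pushed.
- pliers_anvil (a point): Point on the flat fixed aluminium rest, 30 mm above the bench, under the middle of the jaw (round foot 32 mm across, 40 mm above it when open). z up, x from handle to pivot. The rest reaches 35 mm to either side in x, 35 mm to +y, 130 mm to -y; its -y part is clear above: the holder goes in from there, its y along this y.
- pliers_press (a point): Place to press: top of the red grip (86 mm long, 30 wide) on the upper handle, a lever 20 to 30 mm wide running along the pliers' x, about 90 mm to -x of the anvil point. Pivot 170 mm to +x, 45 mm above the bench. Open, this point is about 145 mm above the bench and the grip slopes; it sinks about 70 mm until the stud is shut.
- pliers_lever (a joint): Angle of the upper handle (rad): 0 = fully open, about 0.42 = stud shut, 0.46 = stop. A spring lifts it back to 0. Pressing at pliers_press takes 2 N at first, about 7 N while the stud goes in, then it stops hard.
- blue_grip (a point): Centre of the finger grip of the blue holder, to be left alone: same shape and axes as the yellow one, with a blue grip and cap.
- blue_cap (a joint): Travel of the blue cap (m), as for yellow_cap.
There are look-alikes about, which are no part of the job. Leave any green look-alike of the part that bears yellow_grip alone.

How it is judged:
By the outcome, as a careful person would: the job done as asked, in the order asked, and still so for the second after the job is handed in, with the robot touching nothing.
It also fails if it takes over 53 s, if anything falls off the work surface, if the arm or the gripper's body presses on something with over 40 N, if the wrist force passes 120 N, or if a joint passes its speed limit or range.

### The arm

A 7-joint arm with a two-finger parallel gripper is mounted at the origin on a cart in front of the work surface, level with it; the furniture and walls round the work are solid. World frame = base frame: x ahead of the robot, y to its left, z up, the work surface at z = 0. Lengths are in m, angles in rad, forces in N, time in s.
With the tool pointing down it reaches from about 0.4 to 0.85 m from the base axis. Payload 4.5 kg.
Tool frame: the origin (TCP) lies midway between the tips of the shut fingers; the grasp point (between the pads) lies behind it (r.grip_point_offset is the z of the grasp point in the tool frame, in m); z points along the fingers, y is the line along which they close (so a half turn about z gives the same grasp; the last joint's range is limited). The gripper opens to 88 mm and grips with 3 to 60 N. Pads are 18 mm wide; open, the fingers measure 123 mm over their backs; the gripper's body (75 mm by 187 mm) begins 45 mm behind the grasp point.
Start: joints at [1.358, 0.689, -0.195, 1.565, 0.157, 0.902, -0.215], TCP at [0.153, -0.606, 0.239] pointing down, gripper open.
Joint ranges: [-3.01, 3.01], [-0.46, 2.08], [-1.47, 1.51], [0.13, 2.56], [-1, 4.14], [0.04, 2.09], [-2.66, 2.66]. Speed limits (rad/s): [2.57, 2.57, 3.14, 3.14, 3.14, 3.14, 3.14].

### API

Orientations are given as a unit quaternion [x, y, z, w].
In Python, from plant import r, optics, workorder gives the robot as it stands.
- The arm moves only by the shell command python3 -m creep 'ROWS' [FORCE]. ROWS is JSON, a list of rows, each an object of numbers: "grip": the gripper command: -1 is shut, 1 is fully open, values between are in proportion; "tx", "ty", "tz": the shift along the tool's x, y, z in cm; "spin": the turn about the tool's z in degrees. In form: [{"grip": .., "tx": .., "ty": .., "tz": .., "spin": ..}, ...]. A call has 1 to 8 rows; each row shifts and turns the commanded pose from where the row before left it, along the tool's axes as they then stand; what a row does not reach is not made up. A row lasts 1/12 s, in which the tool goes at most 41.7 mm and 7.16 degrees, less where a joint would pass 70% of its speed; a pose out of reach is approached as far as the arm can. A call with a gripper value outside its range is refused whole. The fingers move at their own pace and stop on an object; FORCE is the grip in N (left out, the last holds). Time passes only in rows, so rows that do not move let the fingers close. It gives the time, the measured TCP pose, the force, the opening and the grip force at its end, in the units of the state.
- r.get_state(): the state, without advancing time (a new reading comes with each control period).
- optics.snapshot(name): name is "side" or "top"; returns (picture, depth): 420x560x3 uint8, red, green, blue; 420x560 float32, m along the optical axis (not along the pixel's ray), 0 where there is no reading.
- optics.get_calibration(name): a dict with "fx", "fy", "cx", "cy" (pixels), "D" ([k1, k2, p1, p2, k3] as OpenCV has them; the pictures are not rectified), "extrinsics" (4x4, takes a point from world to camera coordinates). Camera axes: x right, y down, z forward; pixel columns grow to the right and rows downward; lengths in m; the calibration is good to about 2 mm. A picture is of the moment at which its call begins. get_calibration takes no time and is no camera call.
- workorder.finish_job(): hands the job in; it is judged then, once.
The state is a dict: "clock": time; "q": joint angles; "qd": joint speeds; "joint_torque": joint torques, N m; "tool_pos": TCP position; "eef_rot": TCP orientation; "contact_force": force on the tool from outside, world axes, zero at the start; "moment": the same for the moment, N m; "opening": opening from 0.0 (shut) to 1.0 (fully open); "finger_force": force on a finger pad.
Only numpy, scipy, OpenCV 4.12 (cv2) and the standard library are available. Lean on these libraries where they do the work, as an engineer would, in place of code of your own. Each camera call takes 0.05 s, during which the arm holds its last target. There are 200 camera calls.

## Working session

There is one attempt and no reset: what is moved stays moved. The work goes in short steps, Python scripts to look and compute and a shell command to move; the robot and the scene stay as the last step left them, time stands still between calls to the robot, and variables do not carry over. Pictures are saved under pics/ and viewed, at most 10 in all, crops included, and the job is handed in when it is done.

```bash
mkdir -p pics
cat > h.py <<'E'
import numpy as np,cv2
from plant import r,optics,workorder
def snap(n,f):
    p,d=optics.snapshot(n); cv2.imwrite(f'pics/{f}.png',p[:,:,::-1]); np.savez(f'pics/{f}.npz',p=p,d=d); return p,d
def cloud(n,d):
    c=optics.get_calibration(n); K=np.array([[c['fx'],0,c['cx']],[0,c['fy'],c['cy']],[0,0,1]])
    v,u=np.mgrid[:420,:560]; uv=np.stack([u,v],-1).reshape(-1,1,2).astype(float)
    n_=cv2.undistortPoints(uv,K,np.array(c['D'])).reshape(420,560,2)
    X=np.dstack([n_[...,0]*d,n_[...,1]*d,d]); T=np.linalg.inv(np.array(c['extrinsics']))
    return X@T[:3,:3].T+T[:3,3]
E
python3 - <<'E'
from h import *
for n in('side','top'): snap(n,n+'0')
s=r.get_state();print({k:np.round(v,3) for k,v in s.items()},r.grip_point_offset)
E
```

```text
{'clock': np.float64(0.1), 'q': array([ 1.358,  0.69 , -0.195,  1.566,  0.157,  0.902, -0.215]), 'qd': array([ 0.001, -0.001,  0.002, -0.002,  0.   , -0.001,  0.001]), 'joint_torque': array([-4.0000e-03, -5.2850e+01, -1.2720e+00, -1.5384e+01, -5.3000e-02,
        2.0000e-03,  0.0000e+00]), 'tool_pos': array([ 0.153, -0.606,  0.238]), 'eef_rot': array([ 0.992,  0.123, -0.   , -0.001]), 'contact_force': array([0.364, 0.174, 0.444]), 'moment': array([ 0.009,  0.018, -0.057]), 'finger_force': np.float64(0.0), 'opening': np.float64(1.001)} -0.0187
```

View pics/top0.png

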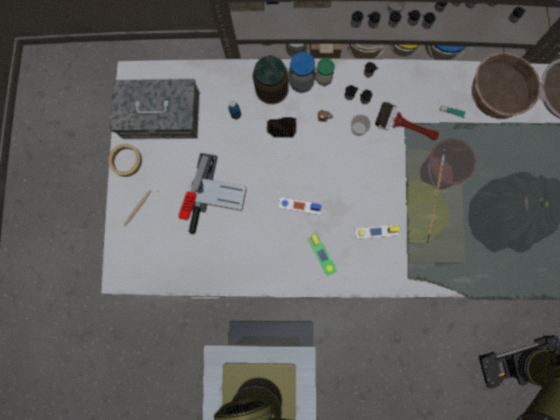

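View pics/side0.png

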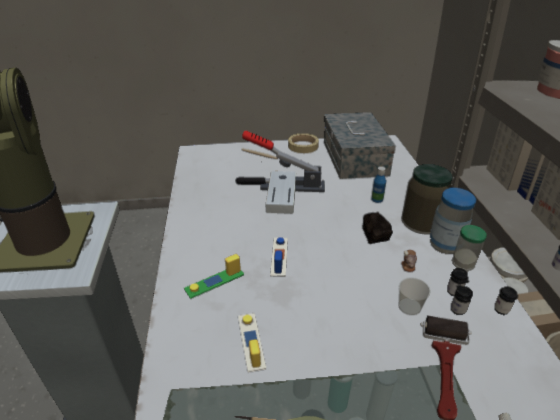

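The top view shows the yellow holder with its grip at (393,230) and cap at (362,233). The blue holder is at (300,206), the green look-alike at (322,254), and the pliers at about (200,195) with the red handle at (187,205).

Run:
```python
from h import *
for n,box in(('top',dict(pl=(150,235,178,250),ye=(220,242,350,405))),('side',dict(pl=(125,215,230,330),ye=(310,375,230,272)))):
    z=np.load(f'pics/{n}0.npz');p=z['p'].astype(int);P=cloud(n,z['d']);hsv=cv2.cvtColor(z['p'],cv2.COLOR_RGB2HSV).astype(int)
    H,S,V=[hsv[...,i] for i in range(3)]
    ok=z['d']>0
    def rep(t,m):
        m=m&ok
        if m.sum()<4: print(n,t,'few');return
        Q=P[m]; print(n,t,m.sum(),'med',np.round(np.median(Q,0),4),'lo',np.round(np.percentile(Q,3,0),3),'hi',np.round(np.percentile(Q,97,0),3))
    def B(b): 
        m=np.zeros(ok.shape,bool);m[b[0]:b[1],b[2]:b[3]]=1;return m
    by=B(box['ye']);bp=B(box['pl'])
    yel=by&(H>18)&(H<35)&(S>140)&(V>60)
    lab,cc,st,cen=cv2.connectedComponentsWithStats(yel.astype(np.uint8))[0:4]
    for i in range(1,lab):
        if st[i,4]>5: rep(f'yellow{np.round(cen[i])}',cc==i)
    rep('white',by&(P[...,2]>0.003)&(P[...,2]<.012))
    rep('yhi',by&(P[...,2]>.035))
    rep('red',bp&((H<8)|(H>172))&(S>150)&(V>60))
    m=bp&(P[...,2]>.024)&(P[...,2]<.036)&(S<60)&(V>90); rep('anvil',m)
    rc=cv2.minAreaRect(P[m][:,:2].astype(np.float32)*1000);print(rc)
    c=z['p'][box['pl'][0]-10:box['pl'][1]+10,box['pl'][2]-10:box['pl'][3]+10];c2=z['p'][box['ye'][0]-10:box['ye'][1]+10,box['ye'][2]-10:box['ye'][3]+10]
    f=lambda c:cv2.resize(c,(400,400*c.shape[0]//c.shape[1]) if c.shape[1]*1.5>c.shape[0] else (266*c.shape[1]//c.shape[0],266))
    ims=[cv2.resize(c,(400,300)),cv2.resize(c2,(400,300))]
    globals()[n]=np.hstack(ims)
cv2.imwrite('pics/crops.png',np.vstack([top,side])[:,:,::-1])
```

```text
top yellow[394. 229.] 32 med [ 0.4781 -0.3797  0.0472] lo [ 0.475 -0.391  0.042] hi [ 0.483 -0.368  0.052]
top white 406 med [ 0.4733 -0.3328  0.006 ] lo [ 0.448 -0.405  0.003] hi [ 0.503 -0.266  0.011]
top yhi 61 med [ 0.4802 -0.3797  0.047 ] lo [ 0.472 -0.394  0.04 ] hi [ 0.489 -0.367  0.052]
top red 258 med [0.5281 0.1869 0.147 ] lo [0.494 0.174 0.129] hi [0.564 0.203 0.163]
top anvil 1059 med [0.5794 0.1165 0.0299] lo [0.544 0.053 0.025] hi [0.618 0.192 0.035]
((579.268310546875, 131.3403778076172), (167.33340454101562, 81.90106201171875), 79.96180725097656)
side yellow[247. 319.] 49 med [ 0.475  -0.2959  0.0129] lo [ 0.469 -0.301  0.007] hi [ 0.482 -0.287  0.016]
side yellow[255. 353.] 210 med [ 0.4836 -0.3941  0.0434] lo [ 0.477 -0.397  0.013] hi [ 0.49  -0.372  0.047]
side white 676 med [ 0.4762 -0.3301  0.0053] lo [ 0.461 -0.398  0.003] hi [ 0.497 -0.28   0.01 ]
side yhi 166 med [ 0.4825 -0.3858  0.0445] lo [ 0.475 -0.396  0.036] hi [ 0.49  -0.37   0.047]
side red 243 med [0.5309 0.1796 0.1439] lo [0.497 0.169 0.126] hi [0.566 0.198 0.159]
side anvil 934 med [0.5851 0.1222 0.0298] lo [0.543 0.049 0.026] hi [0.628 0.204 0.032]
((584.2200927734375, 241.42236328125), (381.1767883300781, 178.961181640625), 69.65321350097656)
```

View pics/crops.png

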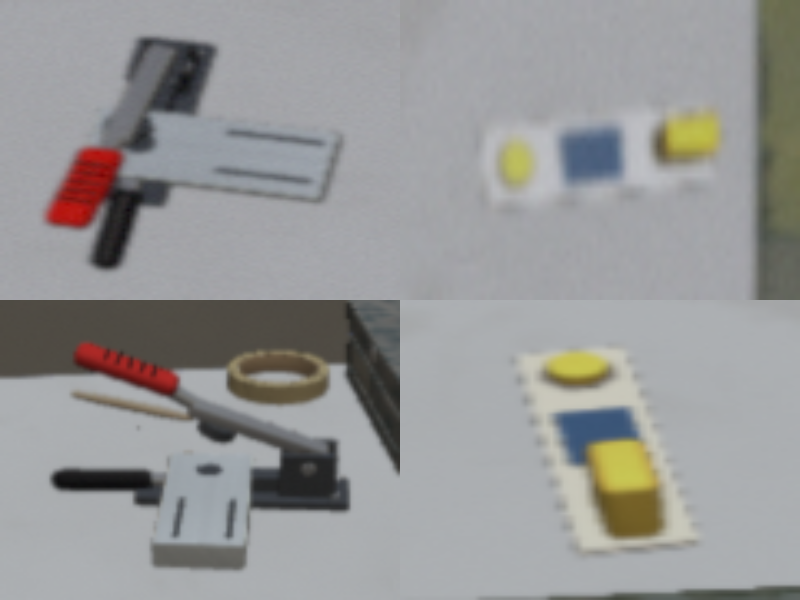

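Run:
```python
from h import *
for n in('top','side'):
    z=np.load(f'pics/{n}0.npz');P=cloud(n,z['d']);hsv=cv2.cvtColor(z['p'],cv2.COLOR_RGB2HSV).astype(int)
    H,S,V=[hsv[...,i] for i in range(3)]
    X,Y,Z=[P[...,i] for i in range(3)]
    def fit(t,m):
        k,cc,st,_=cv2.connectedComponentsWithStats(m.astype(np.uint8),connectivity=4);i=1+np.argmax(st[1:,4]);m=cc==i
        Q=P[m]; q=Q[:,:2]-Q[:,:2].mean(0);w,v=np.linalg.eigh(q.T@q);a=v[:,1];a=a*np.sign(a[1] if abs(a[1])>abs(a[0]) else a[0])
        b=np.array([a[1],-a[0]]);pa=Q[:,:2]@a;pb=Q[:,:2]@b
        ea,eb=np.percentile(pa,[1,99]),np.percentile(pb,[1,99])
        c=a*ea.mean()+b*eb.mean()
        print(n,t,m.sum(),'axis',np.round(a,3),np.round(np.degrees(np.arctan2(a[1],a[0])),1),'len',np.round(np.ptp(ea),3),np.round(np.ptp(eb),3),'c',np.round(c,4),'mean',Q.mean(0).round(4),'rect',cv2.minAreaRect(Q[:,:2].astype(np.float32)*1000))
    A=(X>.5)&(X<.66)&(Y>.03)&(Y<.2)&(Z>.022)&(Z<.036)&(S<70)&(V>90)
    fit('anvil',A)
    # -y half edges only
    fit('anvil-y',A&(Y<.14))
    fit('red',(X>.46)&(X<.6)&(Y>.15)&(Y<.22)&(Z>.1)&((H<8)|(H>172))&(S>140))
    fit('lever',(X>.5)&(X<.8)&(Y>.08)&(Y<.22)&(Z>.06)&(Z<.2))
    fit('yel',(X>.44)&(X<.52)&(Y>-.42)&(Y<-.26)&(Z>.004)&(Z<.06))
```

```text
top anvil 1057 axis [0.13  0.992] 82.5 len 0.136 0.072 c [0.58   0.1165] mean [0.5786 0.1147 0.0296] rect ((576.9959106445312, 118.50296783447266), (141.2594451904297, 81.90106201171875), 79.96180725097656)
top anvil-y 737 axis [0.3   0.954] 72.5 len 0.098 0.072 c [0.5772 0.0969] mean [0.5766 0.0945 0.0297] rect ((576.7826538085938, 96.74651336669922), (98.33828735351562, 70.83776092529297), 79.96180725097656)
top red 265 axis [ 0.983 -0.183] -10.5 len 0.075 0.025 c [0.5291 0.1876] mean [0.5285 0.1872 0.1464] rect ((529.8607177734375, 187.3569793701172), (26.727102279663086, 78.45679473876953), 80.82554626464844)
top lever 596 axis [ 0.984 -0.178] -10.3 len 0.185 0.031 c [0.5932 0.1778] mean [0.584  0.1777 0.1113] rect ((595.28271484375, 177.02740478515625), (33.091651916503906, 194.01329040527344), 79.9070053100586)
top yel 393 axis [-0.102  0.995] 95.9 len 0.12 0.032 c [ 0.4761 -0.3346] mean [ 0.4754 -0.3384  0.0148] rect ((475.69427490234375, -336.143798828125), (36.31563186645508, 124.7177734375), 7.73267126083374)
side anvil 887 axis [0.201 0.98 ] 78.4 len 0.154 0.073 c [0.5854 
[... 279 characters left out ...]
092773438), (96.89698028564453, 70.34310150146484), 80.94095611572266)
side red 251 axis [ 0.983 -0.184] -10.6 len 0.076 0.026 c [0.5317 0.1838] mean [0.5308 0.1807 0.1432] rect ((531.261962890625, 183.73715209960938), (29.75925636291504, 76.77766418457031), 83.07424926757812)
side lever 674 axis [ 0.988 -0.152] -8.8 len 0.183 0.027 c [0.592  0.1747] mean [0.5846 0.1719 0.1078] rect ((593.1517333984375, 173.49838256835938), (31.84295082092285, 189.26258850097656), 79.73390197753906)
side yel 869 axis [-0.096  0.995] 95.5 len 0.12 0.031 c [ 0.4789 -0.338 ] mean [ 0.4789 -0.3468  0.0154] rect ((478.7196044921875, -337.39361572265625), (31.935781478881836, 125.2661361694336), 5.495367050170898)
```

Run:
```python
from h import *
z=np.load('pics/side0.npz');P=cloud('side',z['d'])
ex=np.array([.984,-.179]);ey=np.array([.179,.984])
for u,v in((282,176),(283,177),(285,162),(285,164),(313,176),(264,150),(248,140)): print(u,v,P[v,u].round(4),z['p'][v,u],(P[v,u,:2]@ex).round(4),(P[v,u,:2]@ey).round(4))
for n in('top','side'):
    z=np.load(f'pics/{n}0.npz');P=cloud(n,z['d']);x=P[...,:2]@ex;y=P[...,:2]@ey;Z=P[...,2]
    m=(Z>.024)&(Z<.035)&(x>.45)&(x<.65)&(y>.12)&(y<.22);print(n,np.percentile(x[m],[1,3,97,99]).round(4),np.percentile(y[m],[0.5,2]).round(4))
    g=(P[...,0]>.44)&(P[...,0]<.52)&(P[...,1]>-.42)&(P[...,1]<-.26)
    m=g&(Z>.043)&(Z<.055);print('griptop',m.sum(),P[m].mean(0),P[m][:,:2].min(0),P[m][:,:2].max(0))
    hs=cv2.cvtColor(z['p'],cv2.COLOR_RGB2HSV);m=g&(hs[...,0]>18)&(hs[...,0]<35)&(hs[...,1]>110)&(Z<.02)&(P[...,1]>-.32);print('cap',m.sum(),P[m].mean(0),np.median(P[m],0))
```

```text
282 176 [0.5953 0.1794 0.0311] [64 68 75] 0.5536 0.2831
283 177 [0.5977 0.1766 0.0295] [59 63 70] 0.5565 0.2807
285 162 [0.6014 0.1646 0.0819] [53 55 57] 0.5623 0.2697
285 164 [0.6013 0.1633 0.0766] [37 37 38] 0.5624 0.2683
313 176 [0.6733 0.1415 0.048 ] [81 80 79] 0.6372 0.2598
264 150 [ 0.5639  0.4046 -0.002 ] [172 175 178] 0.4825 0.4991
248 140 [0.5077 0.1781 0.1444] [71 26 25] 0.4677 0.2661
top [0.5157 0.5169 0.5829 0.5839] [0.1502 0.1511]
griptop 51 [ 0.48052347 -0.38078408  0.04734977] [ 0.47198138 -0.39421174] [ 0.48927118 -0.36545695]
cap 12 [ 0.47105141 -0.29178088  0.01359312] [ 0.47125768 -0.2915756   0.0128607 ]
side [0.5209 0.5224 0.5875 0.589 ] [0.1498 0.1503]
griptop 119 [ 0.48258146 -0.38327162  0.04529478] [ 0.475154   -0.39628167] [ 0.49079649 -0.36885072]
cap 66 [ 0.47495566 -0.29469319  0.01223749] [ 0.47496187 -0.29578139  0.01262985]
```

```bash
cat > go.py <<'E'
import sys,numpy as np
from scipy.spatial.transform import Rotation as R
from plant import r
# args: x y z yaw_of_tool_y(deg) ; prints tool-frame cm to go and spin
x,y,z,w=map(float,sys.argv[1:5]);s=r.get_state();M=R.from_quat(s['eef_rot']).as_matrix();p=np.array(s['tool_pos'])
yaw=np.degrees(np.arctan2(M[1,1],M[0,1]))
print('t',round(s['clock'],2),'pos',p.round(4),'yaw',yaw.round(2),'tilt',M[:,2].round(3),'tool cm',(M.T@(np.array([x,y,z])-p)*100).round(2),'spin',round(-((w-yaw+180)%360-180),2),'F',np.round(s['contact_force'],1),'op',round(s['opening'],3))
E
python3 -m creep '[{"grip":1,"tx":3.7,"ty":-1.4},{"grip":1,"tx":3.7,"ty":-1.4},{"grip":1,"tx":3.7,"ty":-1.4},{"grip":1,"tx":3.7,"ty":-1.4},{"grip":1,"tx":3.7,"ty":-1.4},{"grip":1,"tx":3.7,"ty":-1.4},{"grip":1,"tx":3.7,"ty":-1.4},{"grip":1,"tx":3.7,"ty":-1.4}]'
python3 go.py .4815 -.382 .12 5.6
```

```text
t 0.1 pos [ 0.1525 -0.6055  0.238 ] yaw -75.85 tilt [-0.001  0.002 -1.   ] tool cm [ 37.37 -13.61  11.82] spin -81.45 F [0.4 0.2 0.4] op 1.001$[0]: bad value
```

```bash
python3 -m creep '[{"grip":1,"spin":-7},{"grip":1,"spin":-7},{"grip":1,"spin":-7},{"grip":1,"spin":-7},{"grip":1,"spin":-7},{"grip":1,"spin":-7},{"grip":1,"spin":-7},{"grip":1,"spin":-7}]'
python3 go.py .4815 -.382 .12 5.6
```

```text
t 0.1 pos [ 0.1525 -0.6055  0.238 ] yaw -75.85 tilt [-0.001  0.002 -1.   ] tool cm [ 37.37 -13.61  11.82] spin -81.45 F [0.4 0.2 0.4] op 1.001$[0]: bad value
```

The row was refused. I'll give all five keys and try one row.

```bash
python3 -m creep '[{"grip":1,"tx":3.7,"ty":-1.4,"tz":0,"spin":0}]'
python3 go.py .4815 -.382 .12 5.6
```

```text
clock: 0.18
tool_pos: [0.1759, -0.588, 0.2379]
eef_rot: [0.993, 0.116, -0.004, 0.001]
contact_force: [-0.4, -0.5, -0.3]
opening: 1.001
finger_force: 0.0
t 0.18 pos [ 0.1759 -0.588   0.2379] yaw -76.63 tilt [-0.007 -0.004 -1.   ] tool cm [ 34.59 -12.99  11.5 ] spin -82.23 F [-0.4 -0.5 -0.3] op 1.001
```

```bash
python3 -m creep '[{"grip":1,"tx":3.7,"ty":-1.4,"tz":0,"spin":0},{"grip":1,"tx":3.7,"ty":-1.4,"tz":0,"spin":0},{"grip":1,"tx":3.7,"ty":-1.4,"tz":0,"spin":0},{"grip":1,"tx":3.7,"ty":-1.4,"tz":0,"spin":0},{"grip":1,"tx":3.7,"ty":-1.4,"tz":0,"spin":0},{"grip":1,"tx":3.7,"ty":-1.4,"tz":0,"spin":0},{"grip":1,"tx":3.7,"ty":-1.4,"tz":0,"spin":0},{"grip":1,"tx":3.7,"ty":-1.4,"tz":0,"spin":0}]'
python3 -m creep '[{"grip":1,"tx":0,"ty":0,"tz":0,"spin":-7},{"grip":1,"tx":0,"ty":0,"tz":0,"spin":-7},{"grip":1,"tx":0,"ty":0,"tz":0,"spin":-7},{"grip":1,"tx":0,"ty":0,"tz":0,"spin":-7},{"grip":1,"tx":0,"ty":0,"tz":0,"spin":-7},{"grip":1,"tx":0,"ty":0,"tz":0,"spin":-7},{"grip":1,"tx":0,"ty":0,"tz":0,"spin":-7},{"grip":1,"tx":0,"ty":0,"tz":0,"spin":-7}]'
python3 go.py .4815 -.382 .12 5.6
```

```text
clock: 0.85
tool_pos: [0.446, -0.401, 0.2384]
eef_rot: [0.992, 0.123, -0.0, -0.0]
contact_force: [0.5, -1.3, 0.9]
opening: 1.003
finger_force: 0.0
clock: 1.52
tool_pos: [0.4445, -0.4024, 0.2383]
eef_rot: [0.817, 0.577, -0.0, -0.0]
contact_force: [-0.8, 0.1, -0.3]
opening: 1.0
finger_force: 0.0
t 1.52 pos [ 0.4445 -0.4024  0.2383] yaw -19.51 tilt [-0.001  0.    -1.   ] tool cm [ 3.16  2.82 11.83] spin -25.11 F [-0.8  0.1 -0.3] op 1.0
```

```bash
python3 -m creep '[{"grip":1,"tx":0,"ty":0,"tz":0,"spin":-6.3},{"grip":1,"tx":0,"ty":0,"tz":0,"spin":-6.3},{"grip":1,"tx":0,"ty":0,"tz":0,"spin":-6.3},{"grip":1,"tx":0,"ty":0,"tz":0,"spin":-6.2},{"grip":1,"tx":1.7,"ty":3.0,"tz":1,"spin":0},{"grip":1,"tx":0,"ty":0.9,"tz":3.5,"spin":0},{"grip":1,"tx":0,"ty":0,"tz":3.5,"spin":0},{"grip":1,"tx":0,"ty":0,"tz":3.8,"spin":0}]'
python3 - <<'E'
from h import *
p,_=snap('side','s1');q,_=snap('top','t1')
cv2.imwrite('pics/v1.png',np.hstack([cv2.resize(p[220:400,180:340],(400,450)),cv2.resize(q[170:270,340:430],(400,450))])[:,:,::-1])
E
python3 go.py .4815 -.382 .011 5.6
```

```text
clock: 2.18
tool_pos: [0.4835, -0.3817, 0.12]
eef_rot: [0.674, 0.739, 0.001, 0.001]
contact_force: [-1.0, -0.8, -0.2]
opening: 0.999
finger_force: 0.0
t 2.28 pos [ 0.4777 -0.3799  0.1149] yaw 5.29 tilt [-0.011  0.006 -1.   ] tool cm [-0.32  0.46 10.39] spin -0.31 F [-1.3  0.8 -0.3] op 1.001
```

View pics/v1.png

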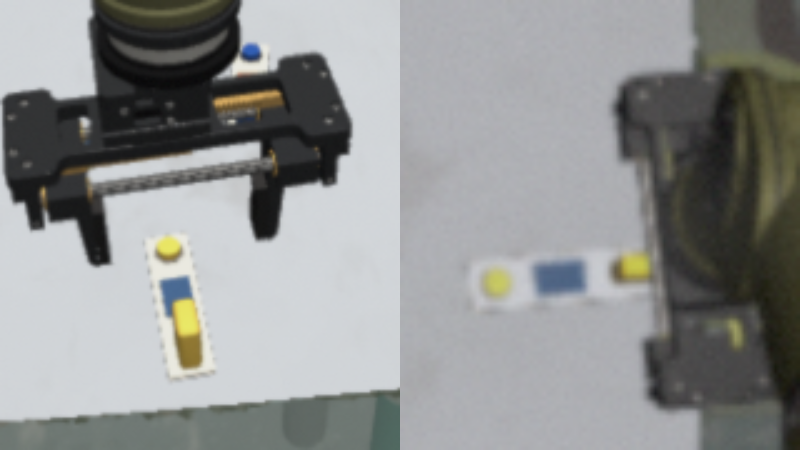

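The fingers straddle the yellow grip, which is centred between them. Descending.

```bash
python3 -m creep '[{"grip":1,"tx":0,"ty":0,"tz":2.5,"spin":0},{"grip":1,"tx":0,"ty":0,"tz":2.5,"spin":0},{"grip":1,"tx":0,"ty":0,"tz":2.5,"spin":0},{"grip":1,"tx":0,"ty":0,"tz":2.0,"spin":0},{"grip":1,"tx":0,"ty":0,"tz":0.5,"spin":0},{"grip":1,"tx":0,"ty":0,"tz":0,"spin":0},{"grip":1,"tx":0,"ty":0,"tz":0,"spin":0}]'
python3 go.py .4815 -.382 .011 5.6
```

```text
clock: 2.87
tool_pos: [0.4832, -0.3827, 0.0225]
eef_rot: [0.674, 0.739, 0.0, 0.001]
contact_force: [0.6, -0.4, -0.2]
opening: 1.002
finger_force: 0.0
t 2.87 pos [ 0.4832 -0.3827  0.0225] yaw 5.22 tilt [ 0.002 -0.001 -1.   ] tool cm [ 0.09 -0.16  1.15] spin -0.38 F [ 0.6 -0.4 -0.2] op 1.002
```

```bash
python3 -m creep '[{"grip":1,"tx":0.1,"ty":-0.2,"tz":0.6,"spin":-0.3},{"grip":1,"tx":0,"ty":0,"tz":0.5,"spin":0},{"grip":-1,"tx":0,"ty":0,"tz":0,"spin":0},{"grip":-1,"tx":0,"ty":0,"tz":0,"spin":0},{"grip":-1,"tx":0,"ty":0,"tz":0,"spin":0},{"grip":-1,"tx":0,"ty":0,"tz":0,"spin":0},{"grip":-1,"tx":0,"ty":0,"tz":0,"spin":0},{"grip":-1,"tx":0,"ty":0,"tz":0,"spin":0}]' 25
python3 -m creep '[{"grip":-1,"tx":0,"ty":0,"tz":0,"spin":0},{"grip":-1,"tx":0,"ty":0,"tz":0,"spin":0},{"grip":-1,"tx":0,"ty":0,"tz":0,"spin":0},{"grip":-1,"tx":0,"ty":0,"tz":0,"spin":0}]' 25
python3 go.py .4815 -.382 .011 5.6
```

```text
clock: 3.53
tool_pos: [0.4802, -0.3813, 0.0099]
eef_rot: [0.672, 0.74, 0.0, 0.0]
contact_force: [0.3, 0.4, -0.1]
opening: 0.567
finger_force: 0.0
clock: 3.87
tool_pos: [0.48, -0.3813, 0.0097]
eef_rot: [0.672, 0.74, -0.0, 0.0]
contact_force: [-1.0, -0.2, -0.4]
opening: 0.267
finger_force: 0.0
t 3.87 pos [ 0.48   -0.3813  0.0097] yaw 5.54 tilt [-0. -0. -1.] tool cm [-0.09  0.14 -0.13] spin -0.06 F [-1.  -0.2 -0.4] op 0.267
```

```bash
python3 -m creep '[{"grip":-1,"tx":0,"ty":0,"tz":0,"spin":0},{"grip":-1,"tx":0,"ty":0,"tz":0,"spin":0},{"grip":-1,"tx":0,"ty":0,"tz":0,"spin":0},{"grip":-1,"tx":0,"ty":0,"tz":0,"spin":0}]' 25
python3 -m creep '[{"grip":-1,"tx":0,"ty":0,"tz":-1,"spin":0},{"grip":-1,"tx":0,"ty":0,"tz":-2.5,"spin":0},{"grip":-1,"tx":0,"ty":0,"tz":-3,"spin":0},{"grip":-1,"tx":0,"ty":0,"tz":-3,"spin":0},{"grip":-1,"tx":0,"ty":0,"tz":-2.5,"spin":0},{"grip":-1,"tx":0,"ty":0,"tz":0,"spin":0}]' 25
python3 go.py .553 -.047 .13 -10.3
python3 - <<'E'
from h import *
p,d=snap('side','s2');P=cloud('side',d)
hs=cv2.cvtColor(p,cv2.COLOR_RGB2HSV);m=(hs[...,0]>18)&(hs[...,0]<35)&(hs[...,1]>110)&(P[...,0]<.53)&(P[...,0]>.43)&(P[...,1]>-.34)&(P[...,1]<-.25)
print(m.sum(),P[m].mean(0))
cv2.imwrite('pics/v2.png',cv2.resize(p[180:400,150:370],(600,600))[:,:,::-1])
E
```

```text
clock: 4.2
tool_pos: [0.4803, -0.3812, 0.0098]
eef_rot: [0.672, 0.74, 0.0, 0.0]
contact_force: [0.3, 0.6, -1.1]
opening: 0.181
finger_force: 24.8
clock: 4.7
tool_pos: [0.4828, -0.3826, 0.1354]
eef_rot: [0.672, 0.74, 0.001, 0.004]
contact_force: [1.1, -1.1, -0.2]
opening: 0.18
finger_force: 24.8
t 4.7 pos [ 0.4828 -0.3826  0.1354] yaw 5.53 tilt [ 0.008 -0.005 -1.   ] tool cm [32.73 10.21  0.44] spin 15.83 F [ 1.1 -1.1 -0.2] op 0.18
2 [ 0.47984237 -0.3312146   0.13226884]
```

View pics/v2.png

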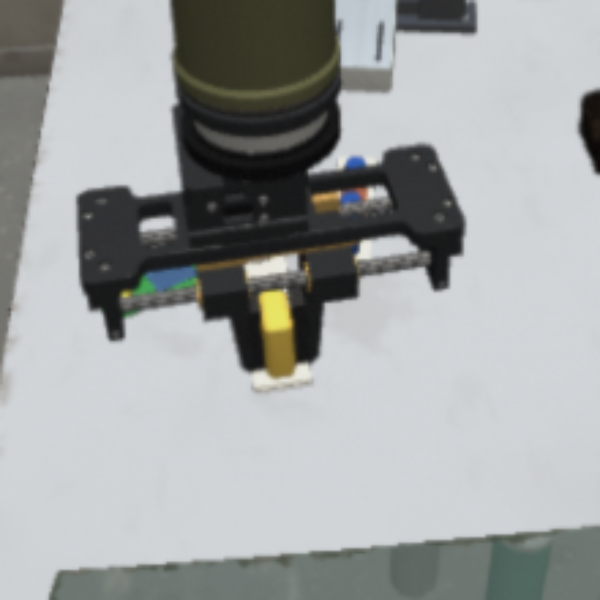

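```bash
python3 -m creep '[{"grip":-1,"tx":0,"ty":0,"tz":0,"spin":5.3},{"grip":-1,"tx":0,"ty":0,"tz":0,"spin":5.3},{"grip":-1,"tx":0,"ty":0,"tz":0,"spin":5.2},{"grip":-1,"tx":1.5,"ty":0.1,"tz":0,"spin":0},{"grip":-1,"tx":2.5,"ty":0.1,"tz":0,"spin":0},{"grip":-1,"tx":3.5,"ty":0.1,"tz":0,"spin":0},{"grip":-1,"tx":3.5,"ty":0.1,"tz":0,"spin":0},{"grip":-1,"tx":3.5,"ty":0.1,"tz":0,"spin":0}]'
python3 -m creep '[{"grip":-1,"tx":3.5,"ty":0.1,"tz":0,"spin":0},{"grip":-1,"tx":3.5,"ty":0.1,"tz":0,"spin":0},{"grip":-1,"tx":3.5,"ty":0.1,"tz":0,"spin":0},{"grip":-1,"tx":3.5,"ty":0.1,"tz":0,"spin":0},{"grip":-1,"tx":3,"ty":0.1,"tz":0,"spin":0},{"grip":-1,"tx":2,"ty":0,"tz":0,"spin":0},{"grip":-1,"tx":1,"ty":0,"tz":0,"spin":0},{"grip":-1,"tx":0,"ty":0,"tz":0,"spin":0}]'
python3 go.py .5546 -.0395 .046 -10.3
python3 - <<'E'
from h import *
for n in('top','side'):
    p,d=snap(n,n+'3');P=cloud(n,d)
    m=(P[...,0]<.68)&(P[...,0]>.45)&(P[...,1]>0.0)&(P[...,1]<.1)&(P[...,2]>.09)&(P[...,2]<.16)
    hs=cv2.cvtColor(p,cv2.COLOR_RGB2HSV);y=m&(hs[...,0]>18)&(hs[...,0]<35)&(hs[...,1]>110)
    print(n,y.sum(),P[y].mean(0),m.sum(),cv2.minAreaRect(P[m][:,:2].astype(np.float32)*1000) if m.any() else 0)
    cv2.imwrite(f'pics/v3{n}.png',cv2.resize(p[100:300,150:410],(780,600))[:,:,::-1])
E
```

```text
clock: 5.42
tool_pos: [0.5095, -0.238, 0.1285]
eef_rot: [0.768, 0.641, -0.001, -0.001]
contact_force: [1.4, 0.8, -0.9]
opening: 0.176
finger_force: 24.8
clock: 6.08
tool_pos: [0.551, -0.0406, 0.129]
eef_rot: [0.766, 0.643, -0.0, -0.001]
contact_force: [0.3, 0.3, -1.7]
opening: 0.178
finger_force: 24.8
t 6.08 pos [ 0.551  -0.0406  0.129 ] yaw -10.0 tilt [-0.001  0.001 -1.   ] tool cm [0.16 0.35 8.3 ] spin 0.3 F [ 0.3  0.3 -1.7] op 0.178
top 24 [0.563996   0.047415   0.13321876] 221 ((561.83154296875, 35.87571716308594), (56.922489166259766, 33.066402435302734), 79.75733947753906)
side 23 [0.56517365 0.04056647 0.13107657] 47 ((562.1972045898438, 43.7845458984375), (34.071407318115234, 20.441415786743164), 79.2641372680664)
```

View pics/v3top.png

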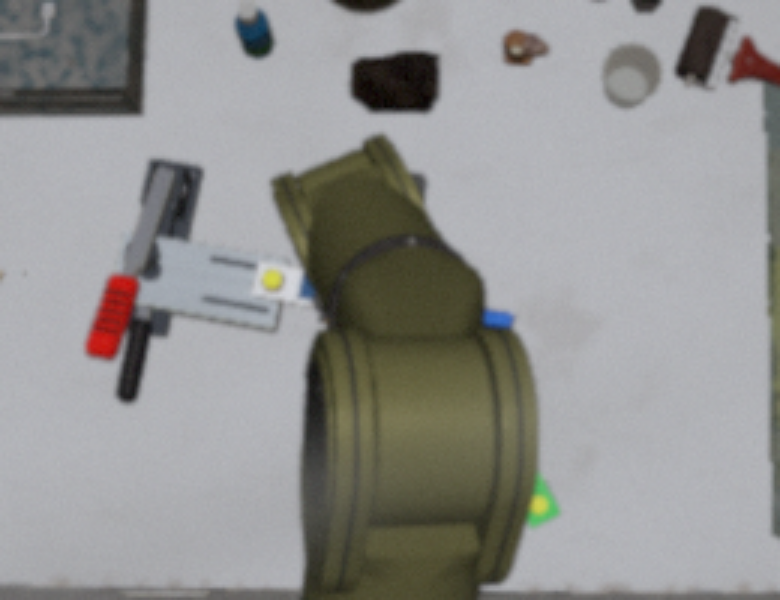

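The holder is level and parallel to the rest, its cap just above the rest's −y end at about (272,280). Lowering to a 7 mm clearance.

```bash
python3 -m creep '[{"grip":-1,"tx":0.1,"ty":0.4,"tz":1.5,"spin":0},{"grip":-1,"tx":0,"ty":0,"tz":2.5,"spin":0},{"grip":-1,"tx":0,"ty":0,"tz":2.5,"spin":0},{"grip":-1,"tx":0,"ty":0,"tz":1.3,"spin":0},{"grip":-1,"tx":0,"ty":0,"tz":0.4,"spin":0},{"grip":-1,"tx":0,"ty":0,"tz":0,"spin":0},{"grip":-1,"tx":0,"ty":0,"tz":0,"spin":0}]'
python3 go.py .5779 .0884 .040 -10.3
```

```text
clock: 6.77
tool_pos: [0.5555, -0.0448, 0.0481]
eef_rot: [0.768, 0.64, -0.0, 0.0]
contact_force: [0.5, 0.4, -0.8]
opening: 0.179
finger_force: 24.8
t 6.77 pos [ 0.5555 -0.0448  0.0481] yaw -10.37 tilt [ 0.    -0.001 -1.   ] tool cm [13.51 -0.2   0.79] spin -0.07 F [ 0.5  0.4 -0.8] op 0.179
```

```bash
python3 -m creep '[{"grip":-1,"tx":1.5,"ty":0,"tz":0,"spin":0},{"grip":-1,"tx":2,"ty":0,"tz":0,"spin":0},{"grip":-1,"tx":2.5,"ty":0,"tz":0,"spin":0},{"grip":-1,"tx":2.5,"ty":0,"tz":0,"spin":0},{"grip":-1,"tx":2.5,"ty":0,"tz":0,"spin":0},{"grip":-1,"tx":1.7,"ty":-0.1,"tz":0,"spin":0},{"grip":-1,"tx":0.8,"ty":-0.1,"tz":0,"spin":0},{"grip":-1,"tx":0,"ty":0,"tz":0,"spin":0}]'
python3 -m creep '[{"grip":-1,"tx":0,"ty":0,"tz":0.3,"spin":0},{"grip":-1,"tx":0,"ty":0,"tz":0.1,"spin":0},{"grip":-1,"tx":0,"ty":0,"tz":0,"spin":0}]'
python3 go.py .5779 .0884 .040 -10.3
```

```text
clock: 7.43
tool_pos: [0.5782, 0.0925, 0.0489]
eef_rot: [0.767, 0.642, 0.002, -0.0]
contact_force: [0.6, -0.0, -1.3]
opening: 0.179
finger_force: 24.8
clock: 7.68
tool_pos: [0.5772, 0.0874, 0.0434]
eef_rot: [0.768, 0.64, -0.001, 0.0]
contact_force: [0.4, -0.2, -0.7]
opening: 0.179
finger_force: 24.8
t 7.68 pos [0.5772 0.0874 0.0434] yaw -10.41 tilt [-0.001 -0.002 -1.   ] tool cm [0.12 0.05 0.34] spin -0.11 F [ 0.4 -0.2 -0.7] op 0.179
```

```bash
python3 -m creep '[{"grip":-1,"tx":0.1,"ty":0,"tz":0.2,"spin":0},{"grip":-1,"tx":0,"ty":0,"tz":0.1,"spin":0},{"grip":-1,"tx":0,"ty":0,"tz":0,"spin":0},{"grip":-1,"tx":0,"ty":0,"tz":0,"spin":0}]'
python3 go.py .5779 .0884 .040 -10.3
python3 - <<'E'
from h import *
p,d=snap('side','s4');P=cloud('side',d)
m=(P[...,0]<.68)&(P[...,0]>.5)&(P[...,1]>0.1)&(P[...,1]<.22)&(P[...,2]>.03)&(P[...,2]<.06)
hs=cv2.cvtColor(p,cv2.COLOR_RGB2HSV);y=m&(hs[...,0]>18)&(hs[...,0]<35)&(hs[...,1]>110)
print(y.sum(),P[y].mean(0))
cv2.imwrite('pics/v4.png',cv2.resize(p[110:240,220:350],(600,600),interpolation=cv2.INTER_CUBIC)[:,:,::-1])
E
```

```text
clock: 8.02
tool_pos: [0.5776, 0.0906, 0.0405]
eef_rot: [0.768, 0.641, -0.0, -0.0]
contact_force: [-1.2, 0.6, -1.1]
opening: 0.179
finger_force: 24.8
t 8.02 pos [0.5776 0.0906 0.0405] yaw -10.28 tilt [-0. -0. -1.] tool cm [-0.21  0.07  0.05] spin 0.02 F [-1.2  0.6 -1.1] op 0.179
22 [0.59414301 0.17629657 0.04281992]
```

View pics/v4.png

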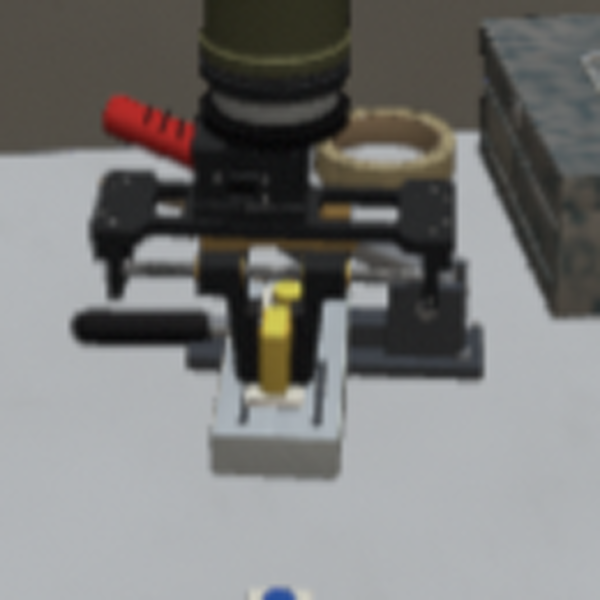

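The holder is on the rest, and the cap measures (0.594, 0.176), which is the anvil point. Setting it down and releasing.

```bash
python3 -m creep '[{"grip":-1,"tx":-0.1,"ty":0,"tz":0.1,"spin":0},{"grip":-1,"tx":0,"ty":0,"tz":0,"spin":0},{"grip":-1,"tx":0,"ty":0,"tz":0,"spin":0}]'
python3 -m creep '[{"grip":0.2,"tx":0,"ty":0,"tz":0,"spin":0},{"grip":0.2,"tx":0,"ty":0,"tz":0,"spin":0},{"grip":0.2,"tx":0,"ty":0,"tz":0,"spin":0},{"grip":0.2,"tx":0,"ty":0,"tz":0,"spin":0},{"grip":0.2,"tx":0,"ty":0,"tz":0,"spin":0},{"grip":0.2,"tx":0,"ty":0,"tz":0,"spin":0},{"grip":0.2,"tx":0,"ty":0,"tz":0,"spin":0},{"grip":0.2,"tx":0,"ty":0,"tz":0,"spin":0}]'
python3 -m creep '[{"grip":0.2,"tx":0,"ty":0,"tz":-1,"spin":0},{"grip":0.2,"tx":0,"ty":0,"tz":-2,"spin":0},{"grip":0.2,"tx":0,"ty":0,"tz":-3,"spin":0},{"grip":-1,"tx":0,"ty":0,"tz":-4,"spin":0},{"grip":-1,"tx":0,"ty":0,"tz":-4,"spin":0},{"grip":-1,"tx":0,"ty":0,"tz":-4,"spin":0},{"grip":-1,"tx":0,"ty":0,"tz":0,"spin":0}]'
python3 go.py .530 .1845 .19 -10.3
```

```text
clock: 8.32
tool_pos: [0.5776, 0.0899, 0.0397]
eef_rot: [0.767, 0.641, 0.0, 0.0]
contact_force: [0.3, -0.3, -1.5]
opening: 0.179
finger_force: 24.8
clock: 8.98
tool_pos: [0.5775, 0.0899, 0.0397]
eef_rot: [0.768, 0.641, -0.0, 0.0]
contact_force: [-0.0, 0.2, -0.1]
opening: 0.599
finger_force: 0.0
clock: 9.57
tool_pos: [0.5819, 0.0916, 0.2282]
eef_rot: [0.768, 0.641, 0.007, 0.003]
contact_force: [1.3, 0.9, -0.2]
opening: 0.324
finger_force: 0.0
t 9.57 pos [0.5819 0.0916 0.2282] yaw -10.28 tilt [ 0.014  0.004 -1.   ] tool cm [ 8.19 -6.82  3.78] spin 0.02 F [ 1.3  0.9 -0.2] op 0.324
```

```bash
python3 -m creep '[{"grip":-1,"tx":2,"ty":-1.8,"tz":0,"spin":0},{"grip":-1,"tx":2.2,"ty":-1.8,"tz":0,"spin":0},{"grip":-1,"tx":2.2,"ty":-1.8,"tz":0,"spin":0},{"grip":-1,"tx":1.9,"ty":-1.2,"tz":0,"spin":0},{"grip":-1,"tx":0,"ty":0,"tz":2,"spin":0},{"grip":-1,"tx":0,"ty":0,"tz":0,"spin":0},{"grip":-1,"tx":0,"ty":0,"tz":0,"spin":0}]'
python3 go.py .530 .1855 .15 -10.3
python3 - <<'E'
from h import *
p,d=snap('side','s5');P=cloud('side',d)
m=(P[...,0]<.68)&(P[...,0]>.5)&(P[...,1]>0.1)&(P[...,1]<.22)&(P[...,2]>.03)&(P[...,2]<.06)
hs=cv2.cvtColor(p,cv2.COLOR_RGB2HSV);y=m&(hs[...,0]>18)&(hs[...,0]<35)&(hs[...,1]>110)
print(y.sum(),P[y].mean(0))
cv2.imwrite('pics/v5.png',cv2.resize(p[90:220,210:340],(600,600),interpolation=cv2.INTER_CUBIC)[:,:,::-1])
E
```

```text
clock: 10.15
tool_pos: [0.5268, 0.1825, 0.1995]
eef_rot: [0.767, 0.641, -0.001, 0.0]
contact_force: [-0.0, -0.8, 0.4]
opening: 0.004
finger_force: 0.0
t 10.15 pos [0.5268 0.1825 0.1995] yaw -10.26 tilt [-0.002 -0.002 -1.   ] tool cm [0.36 0.27 4.95] spin 0.04 F [-0.  -0.8  0.4] op 0.004
23 [0.59406629 0.17235046 0.0420968 ]
```

View pics/v5.png

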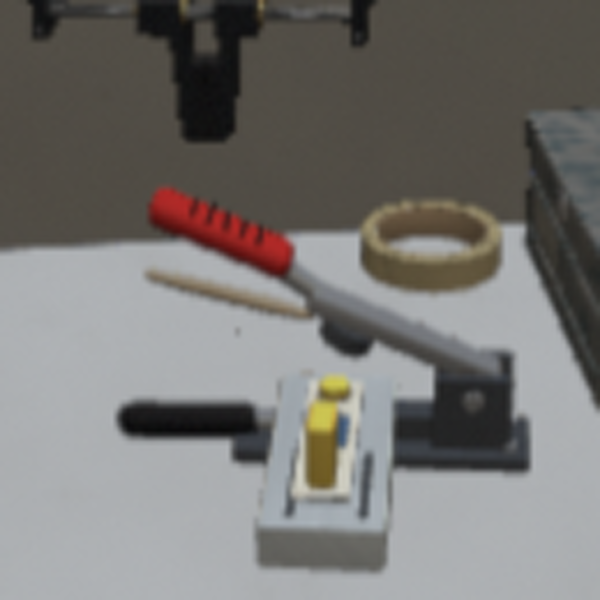

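The holder lies flat on the rest with its cap below the foot, and the closed fingers are above the red grip. Pressing, with the path following the lever's arc.

```bash
python3 -m creep '[{"grip":-1,"tx":0.2,"ty":0.3,"tz":2,"spin":0},{"grip":-1,"tx":0,"ty":0,"tz":2,"spin":0},{"grip":-1,"tx":0,"ty":0,"tz":1,"spin":0},{"grip":-1,"tx":0,"ty":-0.4,"tz":1,"spin":0},{"grip":-1,"tx":0,"ty":-0.4,"tz":1,"spin":0},{"grip":-1,"tx":0,"ty":-0.4,"tz":1,"spin":0},{"grip":-1,"tx":0,"ty":0,"tz":0,"spin":0}]'
python3 -m creep '[{"grip":-1,"tx":0,"ty":-0.3,"tz":1,"spin":0},{"grip":-1,"tx":0,"ty":-0.3,"tz":1,"spin":0},{"grip":-1,"tx":0,"ty":0,"tz":0,"spin":0},{"grip":-1,"tx":0,"ty":0,"tz":0,"spin":0}]'
python3 go.py .530 .1855 .15 -10.3
```

```text
clock: 10.78
tool_pos: [0.5181, 0.1861, 0.1191]
eef_rot: [0.768, 0.641, -0.001, -0.0]
contact_force: [-1.5, -0.8, 2.5]
opening: 0.004
finger_force: 1.2
clock: 11.12
tool_pos: [0.5132, 0.1876, 0.1004]
eef_rot: [0.768, 0.641, -0.0, 0.0]
contact_force: [-2.3, 0.2, 3.2]
opening: 0.004
finger_force: 1.5
t 11.12 pos [0.5132 0.1876 0.1004] yaw -10.29 tilt [-0. -0. -1.] tool cm [ 0.09  1.69 -4.96] spin 0.01 F [-2.3  0.2  3.2] op 0.004
```

Contact and lever force are as expected. Continuing in small steps.

```bash
python3 -m creep '[{"grip":-1,"tx":0,"ty":-0.2,"tz":0.7,"spin":0},{"grip":-1,"tx":0,"ty":-0.1,"tz":0.4,"spin":0},{"grip":-1,"tx":0,"ty":0,"tz":0,"spin":0},{"grip":-1,"tx":0,"ty":0,"tz":0,"spin":0}]'
python3 -m creep '[{"grip":-1,"tx":0,"ty":-0.1,"tz":0.4,"spin":0},{"grip":-1,"tx":0,"ty":0,"tz":0,"spin":0},{"grip":-1,"tx":0,"ty":0,"tz":0,"spin":0}]'
python3 -m creep '[{"grip":-1,"tx":0,"ty":-0.1,"tz":0.4,"spin":0},{"grip":-1,"tx":0,"ty":0,"tz":0,"spin":0},{"grip":-1,"tx":0,"ty":0,"tz":0,"spin":0}]'
```

```text
clock: 11.45
tool_pos: [0.5109, 0.1884, 0.0892]
eef_rot: [0.768, 0.641, 0.001, 0.0]
contact_force: [-0.2, -0.4, 2.6]
opening: 0.006
finger_force: 1.7
clock: 11.7
tool_pos: [0.5099, 0.1886, 0.0851]
eef_rot: [0.768, 0.641, 0.001, 0.0]
contact_force: [0.4, -0.2, 4.4]
opening: 0.005
finger_force: 1.9
clock: 11.95
tool_pos: [0.5091, 0.1888, 0.0814]
eef_rot: [0.768, 0.641, 0.001, 0.001]
contact_force: [-0.6, -1.0, 7.1]
opening: 0.005
finger_force: 3.6
```

```bash
python3 -m creep '[{"grip":-1,"tx":0,"ty":0,"tz":0.4,"spin":0},{"grip":-1,"tx":0,"ty":0,"tz":0,"spin":0},{"grip":-1,"tx":0,"ty":0,"tz":0,"spin":0}]'
python3 -m creep '[{"grip":-1,"tx":0,"ty":0,"tz":0.4,"spin":0},{"grip":-1,"tx":0,"ty":0,"tz":0,"spin":0},{"grip":-1,"tx":0,"ty":0,"tz":0,"spin":0}]'
python3 -m creep '[{"grip":-1,"tx":0,"ty":0,"tz":0.2,"spin":0},{"grip":-1,"tx":0,"ty":0,"tz":0,"spin":0},{"grip":-1,"tx":0,"ty":0,"tz":0,"spin":0}]'
```

```text
clock: 12.2
tool_pos: [0.5089, 0.1888, 0.0805]
eef_rot: [0.768, 0.641, 0.001, 0.001]
contact_force: [-4.5, -3.5, 37.3]
opening: 0.002
finger_force: 18.5
clock: 12.45
tool_pos: [0.5088, 0.1888, 0.0796]
eef_rot: [0.768, 0.641, 0.002, 0.002]
contact_force: [-12.5, -6.1, 66.7]
opening: 0.002
finger_force: 33.4
clock: 12.7
tool_pos: [0.5087, 0.1889, 0.0791]
eef_rot: [0.768, 0.641, 0.002, 0.002]
contact_force: [-14.8, -7.0, 81.4]
opening: 0.002
finger_force: 40.9
```

It hit a hard stop (7 N rising to 81 N with under 2 mm of travel), so I'll let the handle up and look.

```bash
python3 -m creep '[{"grip":-1,"tx":0,"ty":0,"tz":-1,"spin":0},{"grip":-1,"tx":0,"ty":0.2,"tz":-1,"spin":0},{"grip":-1,"tx":0,"ty":0.3,"tz":-1,"spin":0},{"grip":-1,"tx":0,"ty":0.4,"tz":-1.5,"spin":0},{"grip":-1,"tx":0,"ty":0.5,"tz":-1.5,"spin":0},{"grip":-1,"tx":0,"ty":0.4,"tz":-1.5,"spin":0},{"grip":-1,"tx":0,"ty":0,"tz":-2.5,"spin":0},{"grip":-1,"tx":0,"ty":0,"tz":-3,"spin":0}]'
python3 -m creep '[{"grip":-1,"tx":0,"ty":0,"tz":-3,"spin":0},{"grip":-1,"tx":0,"ty":0,"tz":-3,"spin":0},{"grip":-1,"tx":0,"ty":0,"tz":0,"spin":0},{"grip":-1,"tx":0,"ty":0,"tz":0,"spin":0}]'
python3 - <<'E'
from h import *
p,d=snap('side','s6')
def st(p,d):
    P=cloud('side',d);m=(P[...,0]<.68)&(P[...,0]>.5)&(P[...,1]>0.13)&(P[...,1]<.22)&(P[...,2]>.03)&(P[...,2]<.06)
    hs=cv2.cvtColor(p,cv2.COLOR_RGB2HSV);y=m&(hs[...,0]>18)&(hs[...,0]<35)&(hs[...,1]>110)
    r_=(P[...,0]<.6)&(P[...,1]>.1)&(P[...,2]>.05)&((hs[...,0]<8)|(hs[...,0]>172))&(hs[...,1]>140)
    print('cap',y.sum(),P[y].mean(0),np.percentile(P[y][:,2],[50,90]),'red z',P[r_].mean(0))
z=np.load('pics/s5.npz');st(z['p'],z['d']);st(p,d)
cv2.imwrite('pics/v6.png',cv2.resize(p[90:220,210:340],(600,600),interpolation=cv2.INTER_CUBIC)[:,:,::-1])
E
```

```text
clock: 13.37
tool_pos: [0.5248, 0.1849, 0.2003]
eef_rot: [0.768, 0.641, -0.002, -0.001]
contact_force: [0.7, 0.8, -0.7]
opening: 0.001
finger_force: 0.0
clock: 13.7
tool_pos: [0.5264, 0.186, 0.262]
eef_rot: [0.768, 0.641, 0.001, 0.0]
contact_force: [0.5, -0.2, -0.2]
opening: 0.006
finger_force: 0.0
cap 23 [0.59406629 0.17235046 0.0420968 ] [0.04342317 0.04512282] red z [0.53084371 0.18068053 0.14325836]
cap 13 [0.59399182 0.17400162 0.0379803 ] [0.03778679 0.0392908 ] red z [0.5307642  0.18040234 0.14338574]
```

View pics/v6.png

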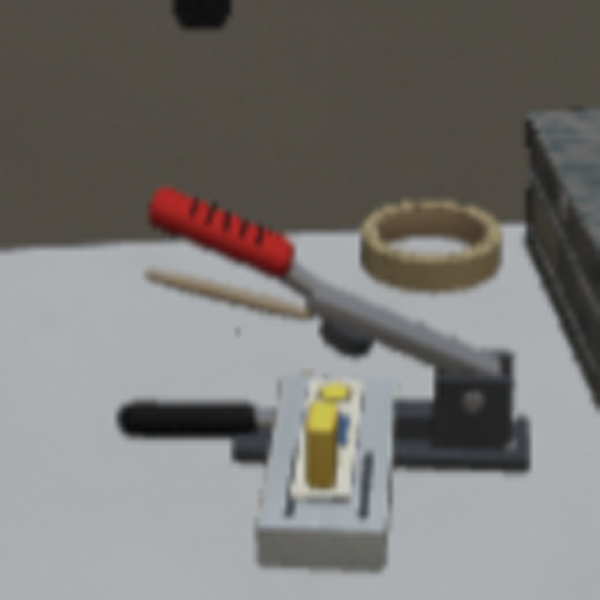

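The cap top has dropped from about 44 to 38 mm, which is fully shut. The lever is back up and the holder is still in place.

```bash
python3 -c "
from plant import workorder
print(workorder.finish_job())"
```

```text
the job is handed in; nothing more can be done
None
```

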